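# Set the slice thickness on a bread-slicing guide with its thumbwheel

## Task

On the bread-slicing guide, roll the knurled thumbwheel under a light fingertip, stroke by stroke, until the white stop has closed the gap so far that its black pointer stands at the red gauge mark, then take the hand away. Only touch the wheel: do not pinch it or press it hard, do not push the stop itself, and leave the jam jar, the mug and the avocado where they stand.

Things in the scene. Friction and masses are not known exactly. Their poses are not given: they have to be found in the camera images.
- slice_guide: Bread-slicing guide fixed to the worktop: wooden board 140 (x) x 300 (y) x 16 mm. Origin on its underside, z up, +y along it to its left end (board y -140 to +160 mm), +x to its far edge; yaw varies. Left: slotted knife guide 78 mm high, face at y = +60 mm. Right: grey wheel housing at y = -95 mm, two cheeks 46 mm high, 13 mm thick, 80 mm long in x, 32 mm apart.
- thumbwheel: The knurled steel wheel, the only thing to touch; axis level along the guide's y, origin at its centre, 30 mm above the worktop; the frame turns with it. Rolling its top towards the guide's +x (away from the robot) moves the stop towards +y and closes the gap, 4 mm per rad; rolling back opens it. It stays where it is left (about 1 N at the rim turns it). More than 20 N on it is too hard.
- wheel_crown (a point): Topmost point of the thumbwheel, 56 mm above the worktop, 10 mm above the housing cheeks; axes as the guide's. Wheel radius over its 28 ridges (four orange) 26 mm, width 26 mm plus a 1 mm disc each side (wheel_side_l, _r). Sprung (wheel and stop ride on one deck): it starts to sink under 2 N, gives 1 mm per 0.8 N and is stopped 4 mm lower (about 5 N); this point sinks with it.
- stop: The white sliding stop: plate 100 (x) x 8 (y) x 62 mm high across the guide, top 86 mm above the worktop; origin under its middle, 18 mm above the worktop. Slides 0 to 48 mm along the guide's y from the guide's origin, driven by the wheel's screw; the gap to the knife guide is 56 mm less that travel.
- pointer (a point): Tip of the black pointer, 3 mm wide, at the stop's front (-x) foot above the scale, 28 mm above the worktop. It moves with the stop.
- gauge_mark (a point): The red gauge mark: red fin 5 mm wide on a black clip on the guide's front edge; the point is just where the pointer's tip is to stand. Fixed during a run, at another place along y in each run. Axes as the guide's; it lies 12 to 34 mm towards +y from the pointer at the start.
- jam_jar: Jar with a yellow lid, 68 mm across, 84 mm high, loose, behind the wheel housing (65 mm or more from the wheel's centre to its side). Origin at the middle of its underside.
- mug: Cream mug 78 mm across, 111 mm over the handle, 100 mm high, loose, to the right of the guide. Origin at its underside.
- avocado: Avocado 89x65x63 mm, loose, to the left of the guide. Origin at its underside. Well to the left and behind it wall cupboards hang from about 0.4 m above the worktop (y over 0.4 m): bring a raised wrist out from there towards the robot first.

How it is judged:
By the outcome, as a careful person would: the job done as asked, in the order asked, and still so for the second after the job is handed in, with the robot touching nothing.
It also fails if it takes over 58 s, if anything falls off the work surface, if the arm or the gripper's body presses on something with over 40 N, if the wrist force passes 120 N, or if a joint passes its speed limit or range.

## Robot

A 6-joint arm with a two-finger parallel gripper is mounted at the origin on a cart in front of the work surface, level with it; the furniture and walls round the work are solid. World frame = base frame: x ahead of the robot, y to its left, z up, the work surface at z = 0. Lengths are in m, angles in degrees, forces in N, time in s.
With the tool pointing down it reaches from about 0.15 to 0.775 m from the base axis. Payload 6.1 kg.
Tool frame: the origin (TCP) lies midway between the tips of the shut fingers; the grasp point (between the pads) lies 19 mm behind it; z points along the fingers, y is the line along which they close (so a half turn about z gives the same grasp; the last joint's range is limited). The gripper opens to 85 mm and grips with 20 to 120 N. Pads are 22 mm wide; open, the fingers measure 114 mm over their backs; the gripper's body (76 mm by 85 mm) begins 54 mm behind the grasp point. The pads swing forward as they close: fully open they stand 13 mm farther back than shut.
Start: joints at [-71.448, 7.208, -2.269, 80.523, 0, 90], TCP at [0.167, -0.498, 0.231] pointing down, gripper open.
Joint ranges: [-155.77, 155.77], [-54.66, 111.73], [-72.52, 77.12], [-102.08, 115.82], [-83.92, 84.16], [-180, 180]. Speed limits (degrees/s): [136.94, 136.94, 172.46, 180, 180, 180].

## Interface

Orientations are given as a 3x3 rotation matrix whose columns are the frame's x, y, z axes.
In Python, from rig import * gives the robot as it stands. The module is installed in compiled form; this text tells all that it offers.
- The arm moves only by the tool jog_arm, never from a script. Its arguments are lists of equal length, an entry for each row: "fingers": the closure, from 0 (fully open) to 1 (shut); "dp": the shift along the tool's x, y, z in m, a list of three; "twist": the turn, a rotation vector about the tool's x, y, z in degrees, a list of three. In form: {"fingers": [fingers, ...], "dp": [[dx, dy, dz], ...], "twist": [[rx, ry, rz], ...]}. A call has 1 to 8 rows; each row shifts and turns the commanded pose from where the row before left it, along the tool's axes as they then stand; what a row does not reach is not made up. A row lasts 1/12 s, in which the tool goes at most 41.7 mm and 7.16 degrees, less where a joint would pass 70% of its speed; a pose out of reach is approached as far as the arm can. A call with a gripper value outside its range is refused whole. The fingers move at their own pace and stop on an object; the grip force is fixed at half the most. Time passes only in rows, so rows that do not move let the fingers close. It gives the time, the measured TCP pose, the force, the opening and the grip force at its end, in the units of the state.
- get_state(): the state, without advancing time (a new reading comes with each control period).
- capture(name): name is "scene" or "top" or "wrist"; returns the picture (400x640x3 uint8, red, green, blue); there is no depth.
- camera_params(name): a dict with "fx", "fy", "cx", "cy" (pixels), "k1" (the pictures are not rectified: a ray, as slopes to the right and down, at radius r is drawn at 1 + k1 r^2 times it, then the intrinsics apply), "R" (3x3) and "t" (3): a world point X has camera coordinates R X + t. Camera axes: x right, y down, z forward; pixel columns grow to the right and rows downward; lengths in m; the calibration is good to about 2 mm. A picture is of the moment at which its call begins: read the wrist's pose just before it. camera_params takes no time and is no camera call; for the wrist camera it gives the pose at the moment of the call.
- finish_job(): hands the job in; it is judged then, once.
Trained networks look in the newest picture that a camera, given by its name, has taken for a name from the list of things; names that differ only in an ending like _2 or _b are one class to them, and where a whole thing is asked for, a point or a joint stands for the part that bears it (a point fixed in the world has none). Each returns a list of dicts, best first, with "score" (0 to 1); they miss things now and then, are a little off and sometimes report something else, mostly with a low value. They report only what shows in the picture. A call takes as long as a camera call.
- trace(label, camera): "mask" (400x640 bool, what is visible of it).
- tip_of(label, camera): "location" ([x, y, z] in m, in the coordinates of the camera as it stood for that picture, good to about 4 mm: a listed point, or the origin of a listed thing).
The state is a dict: "t": time; "joint_positions": joint angles; "qvel": joint speeds; "effort": joint torques, N m; "tool_pos": TCP position; "tcp_rot": TCP orientation; "ft_force": force on the tool from outside, world axes, zero at the start; "wrist_torque": the same for the moment, N m; "gripper_width": finger opening in m; "grasp_force": force on a finger pad.
Only numpy, scipy, OpenCV 4.12 (cv2) and the standard library are available. Lean on these libraries where they do the work, as an engineer would, in place of code of your own. Each camera call takes 0.05 s, during which the arm holds its last target. There are 200 camera calls.

## Working session

There is one attempt and no reset: what is moved stays moved. The work goes in short steps, Python scripts to look and compute and a tool call to move; the robot and the scene stay as the last step left them, time stands still between calls to the robot, and variables do not carry over. Pictures are saved under pics/ and viewed, at most 10 in all, crops included, and the job is handed in when it is done.

Besides the shell and the picture viewer there is one more tool, called after "Emit:" as name(argument=value, ...) on one line, values as JSON. jog_arm: Moves the arm, as the interface text tells. Its arguments: {"type":"object","properties":{"fingers":{"type":"array","items":{"type":"number"}},"dp":{"type":"array","items":{"type":"array","items":{"type":"number"}}},"twist":{"type":"array","items":{"type":"array","items":{"type":"number"}}}},"required":["fingers","dp","twist"]}

```bash
mkdir -p pics; cat > h.py <<'E'
from rig import *
import numpy as np, cv2
def pts(cam, names, n=1):
    img=capture(cam); P=camera_params(cam); R=np.array(P["R"]);t=np.array(P["t"]); out={}
    for k in names:
        r=tip_of(k,cam)
        if r: out[k]=(R.T@(np.array(r[0]["location"])-t), r[0]["score"])
        else: out[k]=None
    return img,P,out
def proj(P,X):
    c=np.array(P["R"])@np.array(X)+np.array(P["t"]); s=c[:2]/c[2]; s=s*(1+P["k1"]*(s@s))
    return P["fx"]*s[0]+P["cx"],P["fy"]*s[1]+P["cy"]
def ray(P,u,v):
    d=np.array([(u-P["cx"])/P["fx"],(v-P["cy"])/P["fy"]]); s=d.copy()
    for _ in range(10): s=d/(1+P["k1"]*(s@s))
    R=np.array(P["R"]); return -R.T@np.array(P["t"]), R.T@np.array([s[0],s[1],1])
def atz(P,u,v,z):
    o,d=ray(P,u,v); return o+d*(z-o[2])/d[2]
def show(img,name,crop=None,s=1):
    if crop: img=img[crop[1]:crop[3],crop[0]:crop[2]]
    img=cv2.resize(img,None,fx=s,fy=s,interpolation=cv2.INTER_CUBIC); cv2.imwrite("pics/"+name,img[:,:,::-1])
E
python3 - <<'E'
from h import *
for c in ["top","scene"]:
    img,P,o=pts(c,["slice_guide","thumbwheel","wheel_crown","stop","pointer","gauge_mark","jam_jar","mug","avocado"])
    print(c); [print(k,None if v is None else (v[0].round(4),round(v[1],2),np.round(proj(P,v[0])))) for k,v in o.items()]
    show(img,c+".png")
s=get_state();print(s["t"],s["tool_pos"],s["tcp_rot"],s["ft_force"])
E
```

```text
top
slice_guide (array([ 0.4641,  0.1335, -0.0005]), 0.87, array([307., 223.]))
thumbwheel (array([0.4738, 0.0345, 0.0253]), 0.68, array([340., 219.]))
wheel_crown (array([0.4749, 0.0356, 0.0584]), 0.74, array([340., 217.]))
stop None
pointer (array([0.3922, 0.1255, 0.031 ]), 0.73, array([309., 246.]))
gauge_mark None
jam_jar (array([0.6027, 0.0637, 0.0014]), 0.92, array([330., 178.]))
mug (array([ 5.192e-01, -9.860e-02,  3.000e-04]), 0.88, array([383., 205.]))
avocado (array([ 4.324e-01,  3.831e-01, -2.000e-04]), 0.81, array([225., 234.]))
scene
slice_guide (array([ 4.633e-01,  1.289e-01, -2.000e-04]), 0.76, array([323., 241.]))
thumbwheel (array([0.475 , 0.038 , 0.0317]), 0.57, array([347., 215.]))
wheel_crown (array([0.4707, 0.0362, 0.0576]), 0.63, array([349., 207.]))
stop (array([0.4664, 0.1324, 0.0208]), 0.77, array([321., 234.]))
pointer (array([0.4022, 0.1234, 0.0224]), 0.76, array([341., 243.]))
gauge_mark (array([0.3993, 0.1465, 0.0293]), 0.55, array([335., 245.]))
jam_jar (array([0.6048, 0.0636, 0.0007]), 0.96, array([307., 210.]))
mug None
avocado (array([ 0.4332,  0.3802, -0.001 ]), 0.57, array([238., 293.]))
1.0 [ 0.16702731 -0.4976991   0.23130564] [[ 9.48035044e-01  3.18165923e-01 -1.05987907e-05]
 [ 3.18165923e-01 -9.48035044e-01 -1.27335927e-05]
 [-1.40994203e-05  8.69971815e-06 -1.00000000e+00]] [0.51703231 0.29577752 1.01024854]
```

```bash
python3 - <<'E'
import cv2
a=cv2.imread("pics/top.png")[150:300,200:420]; b=cv2.imread("pics/scene.png")[170:320,230:450]
cv2.imwrite("pics/ab.png",cv2.vconcat([cv2.resize(x,None,fx=2,fy=2,interpolation=2) for x in(a,b)]))
E
```

```text
(no output)
```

View pics/ab.png

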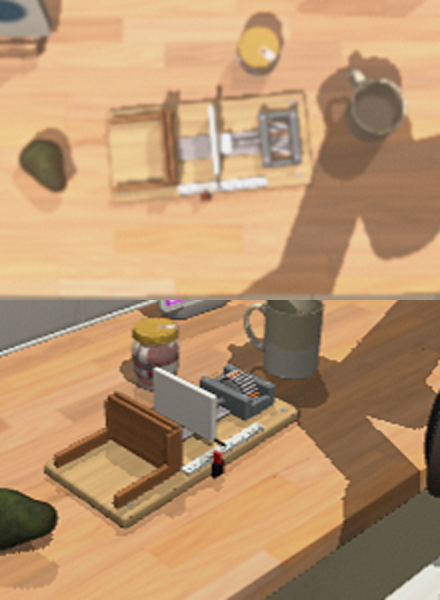

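Emit:
jog_arm(fingers=[1,1,1,1,1,1,1,1], dp=[[0,0,0],[0,0,0],[0.017,-0.025,0],[0.017,-0.025,0],[0.017,-0.025,0],[0.017,-0.025,0],[0.017,-0.025,0],[0.017,-0.025,0]], twist=[[0,0,6.35],[0,0,6.35],[0,0,0],[0,0,0],[0,0,0],[0,0,0],[0,0,0],[0,0,0]])

```text
t: 1.67
tool_pos: [0.2535, -0.3368, 0.2314]
tcp_rot: [[0.995, 0.101, 0.0], [0.101, -0.995, -0.0], [0.0, 0.0, -1.0]]
ft_force: [1.6, -0.4, 1.2]
gripper_width: 0.0001
grasp_force: 0.0
```

Emit:
jog_arm(fingers=[1,1,1,1,1,1,1,1], dp=[[0.017,-0.025,0],[0.017,-0.025,0],[0.017,-0.025,0],[0.017,-0.025,0],[0.017,-0.025,0],[0.017,-0.025,0],[0.017,-0.025,0],[0.017,-0.025,0]], twist=[[0,0,0],[0,0,0],[0,0,0],[0,0,0],[0,0,0],[0,0,0],[0,0,0],[0,0,0]])

```text
t: 2.33
tool_pos: [0.3685, -0.1238, 0.2316]
tcp_rot: [[0.995, 0.102, 0.001], [0.102, -0.995, -0.0], [0.001, 0.0, -1.0]]
ft_force: [0.3, 0.7, 0.3]
gripper_width: 0.0003
grasp_force: 0.0
```

Emit:
jog_arm(fingers=[1,1,1,1,1,1,1,1], dp=[[0.017,-0.025,0],[0.017,-0.025,0],[0.017,-0.025,0],[0.017,-0.025,0],[0.017,-0.025,0],[0.017,-0.025,0],[0,0,0],[0,0,0]], twist=[[0,0,0],[0,0,0],[0,0,0],[0,0,0],[0,0,0],[0,0,0],[0,0,0],[0,0,0]])

```text
t: 3.0
tool_pos: [0.4546, 0.0355, 0.231]
tcp_rot: [[0.994, 0.105, -0.001], [0.105, -0.994, -0.0], [-0.001, 0.0, -1.0]]
ft_force: [-0.1, -0.1, -0.1]
gripper_width: -0.0001
grasp_force: 0.0
```

```bash
python3 - <<'E'
from h import *
s=get_state();print(s["t"],s["tool_pos"],np.round(s["tcp_rot"],3),s["ft_force"],s["gripper_width"])
for c in ["wrist","scene"]:
    img,P,o=pts(c,["slice_guide","wheel_crown","thumbwheel","stop","pointer","gauge_mark"])
    print(c); [print(k,None if v is None else (v[0].round(4),round(v[1],2),np.round(proj(P,v[0])))) for k,v in o.items()]
    show(img,c+"2.png")
E
```

```text
3.0 [0.4545791  0.03552957 0.23097263] [[ 0.994  0.105 -0.001]
 [ 0.105 -0.994 -0.   ]
 [-0.001  0.    -1.   ]] [-0.08188081 -0.14409045 -0.12451688] -0.00012812698301729154
wrist
slice_guide (array([ 0.4697,  0.1313, -0.002 ]), 0.74, array([227., 141.]))
wheel_crown (array([0.4768, 0.036 , 0.0546]), 0.56, array([316., 153.]))
thumbwheel (array([0.4748, 0.037 , 0.0285]), 0.72, array([314., 150.]))
stop (array([0.4665, 0.1316, 0.0191]), 0.85, array([222., 147.]))
pointer (array([0.3987, 0.1232, 0.028 ]), 0.82, array([227., 212.]))
gauge_mark (array([0.4009, 0.1457, 0.0262]), 0.66, array([206., 208.]))
scene
slice_guide (array([0.4625, 0.125 , 0.0017]), 0.65, array([324., 240.]))
wheel_crown (array([0.4737, 0.0388, 0.0554]), 0.81, array([347., 207.]))
thumbwheel (array([0.4732, 0.038 , 0.0304]), 0.59, array([347., 216.]))
stop (array([0.4658, 0.1305, 0.0151]), 0.79, array([321., 235.]))
pointer (array([0.4012, 0.1239, 0.027 ]), 0.97, array([342., 242.]))
gauge_mark (array([0.397 , 0.1463, 0.0273]), 0.53, array([336., 246.]))
```

View pics/wrist2.png

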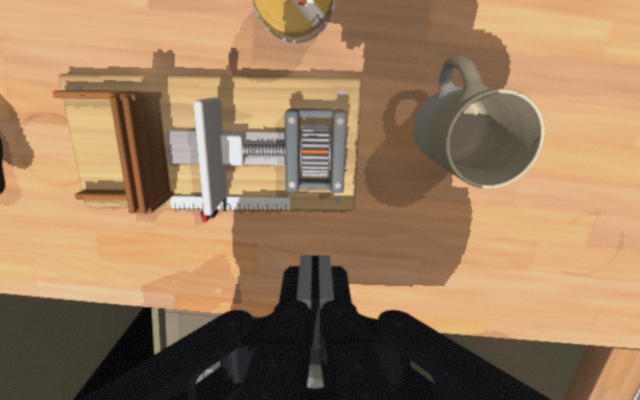

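Emit:
jog_arm(fingers=[1,1,1,1,1,1,1,1], dp=[[0.0005,0,0.032],[0.0005,0,0.032],[0.0005,0,0.032],[0.0005,0,0.032],[0,0,0.025],[0,0,0.008],[0,0,0.002],[0,0,0]], twist=[[0,0,1],[0,0,0],[0,0,0],[0,0,0],[0,0,0],[0,0,0],[0,0,0],[0,0,0]])

```text
t: 4.37
tool_pos: [0.4565, 0.0346, 0.0687]
tcp_rot: [[0.996, 0.085, -0.0], [0.085, -0.996, -0.0], [-0.0, -0.0, -1.0]]
ft_force: [-0.5, -0.6, -0.5]
gripper_width: 0.0005
grasp_force: 0.0
```

```bash
python3 - <<'E'
from h import *
s=get_state();print(s["t"],s["tool_pos"],np.round(s["tcp_rot"],3),s["ft_force"])
img,P,o=pts("wrist",["wheel_crown","pointer","gauge_mark"]); print(o)
show(img,"w3.png")
E
```

```text
4.3667 [0.45646493 0.03457873 0.06874713] [[ 0.996  0.085 -0.   ]
 [ 0.085 -0.996 -0.   ]
 [-0.    -0.    -1.   ]] [-0.47567337 -0.60292022 -0.4790467 ]
{'wheel_crown': (array([0.47574284, 0.03557721, 0.05317633]), 0.83), 'pointer': (array([0.39734988, 0.12752462, 0.02749857]), 0.81), 'gauge_mark': (array([0.39992392, 0.14631423, 0.02768547]), 0.44)}
```

View pics/w3.png

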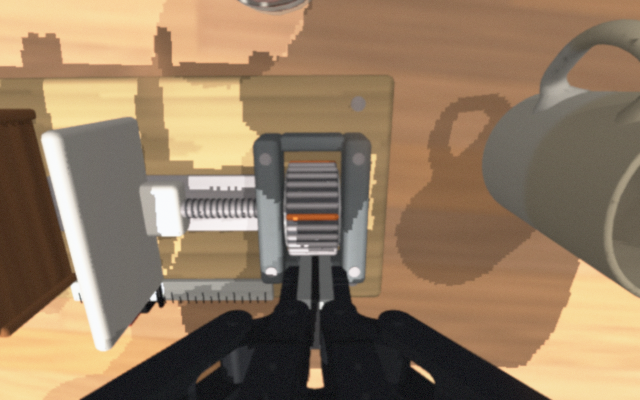

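Emit:
jog_arm(fingers=[1,1,1,1,1,1,1], dp=[[0,0,0.006],[0,0,0.003],[0,0,0.002],[0,0,0.0015],[0,0,0.0015],[0,0,0.001],[0,0,0]], twist=[[0,0,0],[0,0,0],[0,0,0],[0,0,0],[0,0,0],[0,0,0],[0,0,0]])

```text
t: 5.15
tool_pos: [0.4561, 0.0345, 0.0531]
tcp_rot: [[0.996, 0.085, -0.0], [0.085, -0.996, 0.0], [-0.0, -0.0, -1.0]]
ft_force: [0.4, -0.7, -0.5]
gripper_width: 0.0001
grasp_force: 0.0
```

Emit:
jog_arm(fingers=[1,1,1,1], dp=[[0.004,0,0],[0.004,0,0],[0.004,0,0],[0,0,0]], twist=[[0,0,0],[0,0,0],[0,0,0],[0,0,0]])

```text
t: 5.48
tool_pos: [0.4698, 0.0357, 0.0538]
tcp_rot: [[0.996, 0.085, 0.002], [0.085, -0.996, 0.0], [0.002, -0.0, -1.0]]
ft_force: [-0.2, 0.2, 4.1]
gripper_width: -0.0002
grasp_force: 1.8
```

Emit:
jog_arm(fingers=[1,1,1,1,1,1], dp=[[0.004,0,0],[0.004,0,0],[0.004,0,0],[0.004,0,0],[0.004,0,0],[0,0,0]], twist=[[0,0,0],[0,0,0],[0,0,0],[0,0,0],[0,0,0],[0,0,0]])

```text
t: 5.98
tool_pos: [0.4894, 0.0374, 0.0534]
tcp_rot: [[0.996, 0.085, 0.001], [0.085, -0.996, 0.0], [0.001, -0.0, -1.0]]
ft_force: [2.2, 1.2, 3.4]
gripper_width: -0.0001
grasp_force: 1.5
```

```bash
cat > m.py <<'E'
from h import *
s=get_state();print(s["t"],np.round(s["tool_pos"],4),s["ft_force"].round(1))
y=np.array([-.085,.996,0])
for c in ["wrist","scene","top"]:
    img,P,o=pts(c,["pointer","gauge_mark","stop","slice_guide"]); print(c,[(k,v[0].round(4),round(v[1],2),round(float(v[0]@y),4)) for k,v in o.items() if v])
E
python3 m.py
```

```text
5.9833 [0.4894 0.0374 0.0534] [2.2 1.2 3.4]
wrist [('pointer', array([0.3976, 0.1276, 0.0231]), 0.77, 0.0932), ('stop', array([0.4659, 0.1373, 0.0227]), 0.62, 0.0971), ('slice_guide', array([ 0.4682,  0.1305, -0.0038]), 0.89, 0.0901)]
scene [('pointer', array([0.4015, 0.1318, 0.0251]), 0.72, 0.0972), ('gauge_mark', array([0.3986, 0.146 , 0.027 ]), 0.57, 0.1115), ('stop', array([0.4633, 0.1374, 0.0173]), 0.92, 0.0975), ('slice_guide', array([ 0.4648,  0.1278, -0.0016]), 0.93, 0.0878)]
top [('pointer', array([0.392 , 0.1317, 0.0287]), 0.73, 0.0978), ('stop', array([0.4657, 0.1361, 0.0154]), 0.79, 0.096), ('slice_guide', array([ 0.4624,  0.1335, -0.0027]), 0.56, 0.0937)]
```

Emit:
jog_arm(fingers=[1,1,1,1,1,1,1,1], dp=[[0,0,-0.012],[-0.017,0,0],[-0.017,0,0],[0,0,0.007],[0,0,0.003],[0,0,0.002],[0.004,0,0],[0.004,0,0]], twist=[[0,0,0],[0,0,0],[0,0,0],[0,0,0],[0,0,0],[0,0,0],[0,0,0],[0,0,0]])

```text
t: 7.4
tool_pos: [0.4625, 0.035, 0.053]
tcp_rot: [[0.996, 0.085, -0.001], [0.085, -0.996, -0.0], [-0.001, 0.0, -1.0]]
ft_force: [-2.6, -0.8, 3.5]
gripper_width: -0.0002
grasp_force: 1.6
```

Emit:
jog_arm(fingers=[1,1,1,1,1,1,1], dp=[[0.004,0,0],[0.004,0,0],[0.004,0,0],[0.004,0,0],[0.004,0,0],[0.004,0,0],[0,0,0]], twist=[[0,0,0],[0,0,0],[0,0,0],[0,0,0],[0,0,0],[0,0,0],[0,0,0]])

```text
t: 7.98
tool_pos: [0.4875, 0.0372, 0.0535]
tcp_rot: [[0.996, 0.085, 0.001], [0.085, -0.996, 0.0], [0.001, -0.0, -1.0]]
ft_force: [1.1, -0.1, 3.2]
gripper_width: -0.0002
grasp_force: 1.6
```

```bash
python3 m.py
```

```text
7.9833 [0.4875 0.0372 0.0535] [ 1.1 -0.1  3.2]
wrist [('pointer', array([0.3975, 0.1361, 0.025 ]), 0.84, 0.1017), ('gauge_mark', array([0.3995, 0.1478, 0.0282]), 0.48, 0.1132), ('stop', array([0.4665, 0.1416, 0.0193]), 0.6, 0.1014), ('slice_guide', array([0.4702, 0.1301, 0.0014]), 0.66, 0.0896)]
scene [('pointer', array([0.401 , 0.1335, 0.0263]), 0.69, 0.0989), ('gauge_mark', array([0.3999, 0.1446, 0.0287]), 0.5, 0.11), ('stop', array([0.4637, 0.1401, 0.0155]), 0.65, 0.1001), ('slice_guide', array([ 0.4619,  0.1272, -0.0011]), 0.92, 0.0875)]
top [('pointer', array([0.3917, 0.136 , 0.0263]), 0.73, 0.1021), ('gauge_mark', array([0.4668, 0.141 , 0.0187]), 0.42, 0.1007), ('stop', array([0.467 , 0.143 , 0.0166]), 0.5, 0.1027), ('slice_guide', array([0.463 , 0.132 , 0.0011]), 0.91, 0.0921)]
```

Emit:
jog_arm(fingers=[1,1,1,1,1,1,1,1], dp=[[0,0,-0.012],[-0.016,0,0],[-0.016,0,0],[0,0,0.007],[0,0,0.003],[0,0,0.002],[0.004,0,0],[0.004,0,0]], twist=[[0,0,0],[0,0,0],[0,0,0],[0,0,0],[0,0,0],[0,0,0],[0,0,0],[0,0,0]])

```text
t: 9.4
tool_pos: [0.4624, 0.035, 0.053]
tcp_rot: [[0.996, 0.085, -0.001], [0.085, -0.996, -0.0], [-0.001, 0.0, -1.0]]
ft_force: [-1.4, 0.1, 3.9]
gripper_width: -0.0
grasp_force: 1.9
```

Emit:
jog_arm(fingers=[1,1,1,1,1,1,1], dp=[[0.004,0,0],[0.004,0,0],[0.004,0,0],[0.004,0,0],[0.004,0,0],[0.004,0,0],[0,0,0]], twist=[[0,0,0],[0,0,0],[0,0,0],[0,0,0],[0,0,0],[0,0,0],[0,0,0]])

```text
t: 9.98
tool_pos: [0.4874, 0.0372, 0.0534]
tcp_rot: [[0.996, 0.085, 0.001], [0.085, -0.996, 0.0], [0.001, -0.0, -1.0]]
ft_force: [1.4, -0.1, 2.2]
gripper_width: -0.0
grasp_force: 1.5
```

Emit:
jog_arm(fingers=[1,1,1,1,1,1,1,1], dp=[[0,0,-0.012],[0,0,-0.03],[-0.03,-0.025,-0.02],[-0.03,-0.025,-0.02],[-0.03,-0.025,-0.02],[-0.02,-0.015,0],[0,0,0],[0,0,0]], twist=[[0,0,0],[0,0,0],[0,0,0],[0,0,0],[0,0,0],[0,0,0],[0,0,0],[0,0,0]])

```text
t: 10.65
tool_pos: [0.3775, 0.0642, 0.1536]
tcp_rot: [[0.99, 0.141, -0.004], [0.141, -0.989, 0.036], [0.001, -0.037, -0.999]]
ft_force: [-0.3, -1.3, 0.1]
gripper_width: 0.0
grasp_force: 0.0
```

```bash
python3 m.py; python3 - <<'E'
from h import *
img=capture("wrist"); show(img,"w4.png")
E
```

```text
10.65 [0.3775 0.0642 0.1536] [-0.3 -1.3  0.1]
wrist [('pointer', array([0.3985, 0.1383, 0.0271]), 0.98, 0.1039), ('gauge_mark', array([0.4007, 0.1477, 0.0265]), 0.58, 0.1131), ('stop', array([0.4659, 0.1473, 0.0193]), 0.94, 0.1071), ('slice_guide', array([ 0.4697,  0.1313, -0.0039]), 0.72, 0.0909)]
scene [('pointer', array([0.4646, 0.1436, 0.0172]), 0.66, 0.1035), ('gauge_mark', array([0.3989, 0.1478, 0.028 ]), 0.42, 0.1133), ('stop', array([0.4622, 0.1428, 0.018 ]), 0.69, 0.103), ('slice_guide', array([ 0.4662,  0.131 , -0.0025]), 0.74, 0.0909)]
top [('pointer', array([0.3923, 0.1384, 0.0297]), 0.54, 0.1045), ('stop', array([0.4702, 0.1441, 0.0203]), 0.46, 0.1036), ('slice_guide', array([0.4612, 0.1311, 0.0015]), 0.71, 0.0914)]
```

View pics/w4.png

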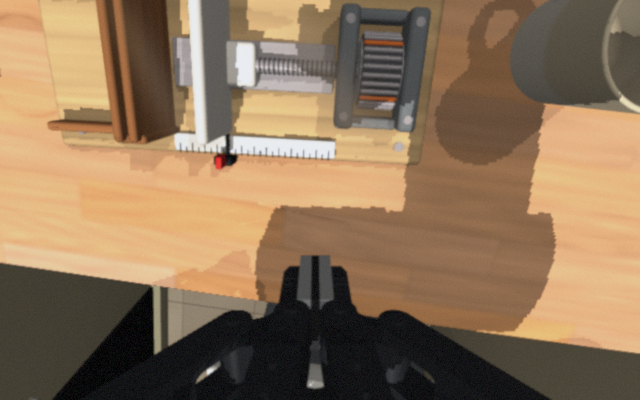

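```bash
python3 - <<'E'
from h import *
print(get_state()["tcp_rot"].round(4))
img=cv2.imread("pics/w4.png")[:,:,::-1]; show(img,"w4c.png",(190,120,270,180),9)
E
```

```text
[[ 9.901e-01  1.401e-01 -5.400e-03]
 [ 1.402e-01 -9.894e-01  3.650e-02]
 [-2.000e-04 -3.690e-02 -9.993e-01]]
```

View pics/w4c.png

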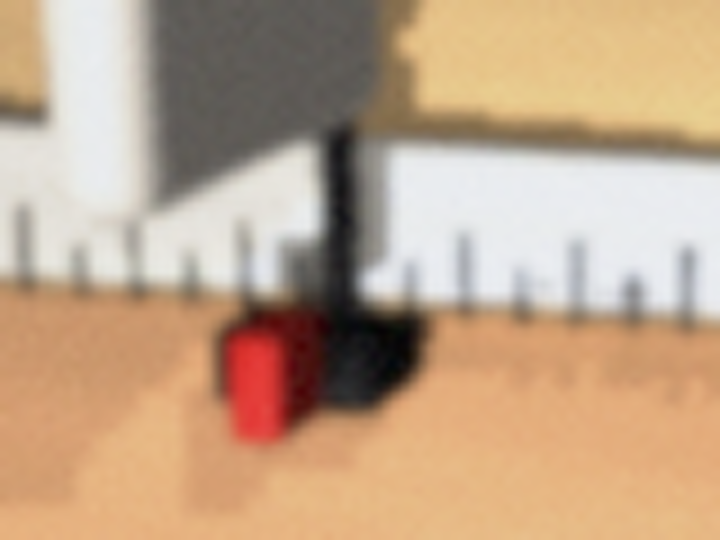

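```bash
cat > go.py <<'E'
from h import *; import sys
from scipy.spatial.transform import Rotation as Ro
a=np.radians(4.9); D=np.array([[np.cos(a),np.sin(a),0],[np.sin(a),-np.cos(a),0],[0,0,-1]])
s=get_state(); R=np.array(s["tcp_rot"]); p=np.array(s["tool_pos"])
print(s["t"],p.round(4),"twist",Ro.from_matrix(R.T@D).as_rotvec(degrees=True).round(2),
 "dp now",(R.T@(np.array(list(map(float,sys.argv[1:4])))-p)).round(4),"dp after",(D.T@(np.array(list(map(float,sys.argv[1:4])))-p)).round(4))
E
python3 go.py .36 .14 .15
```

```text
11.45 [0.378  0.0642 0.1534] twist [-2.11  0.07  3.16] dp now [-0.0072 -0.0774  0.0063] dp after [-0.0114 -0.0771  0.0034]
```

Emit:
jog_arm(fingers=[1,1,1,1,1,1,1,1], dp=[[0,0,0],[-0.002,-0.015,0],[-0.002,-0.015,0],[-0.002,-0.015,0],[-0.003,-0.016,0],[-0.002,-0.016,0.003],[0,0,0],[0,0,0]], twist=[[-2.11,0.07,3.16],[0,0,0],[0,0,0],[0,0,0],[0,0,0],[0,0,0],[0,0,0],[0,0,0]])

```text
t: 12.12
tool_pos: [0.3654, 0.0734, 0.1526]
tcp_rot: [[0.988, 0.157, -0.009], [0.157, -0.986, 0.051], [-0.0, -0.052, -0.999]]
ft_force: [0.3, 0.2, -0.1]
gripper_width: -0.0
grasp_force: 0.0
```

```bash
python3 go.py .4575 .0345 .09; cat > m2.py <<'E'
from h import *; import sys
y=np.array([-.085,.996,0])
img,P,o=pts("wrist",["pointer","gauge_mark","stop"]); print([(k,v[0].round(4),round(v[1],2),round(float(v[0]@y),4),np.round(proj(P,v[0]),1)) for k,v in o.items() if v])
u,v=map(int,np.round(proj(P,o["pointer"][0]))); print(u-40,v-30)
show(img,sys.argv[1],(u-40,v-30,u+40,v+30),9)
E
python3 m2.py w5.png
```

```text
12.1167 [0.3654 0.0734 0.1526] twist [-2.98  0.13  4.15] dp now [0.0848 0.0561 0.0597] dp after [0.0884 0.0467 0.0626]
[('pointer', array([0.3988, 0.1393, 0.028 ]), 0.89, 0.1049, array([245.7, 139.4])), ('gauge_mark', array([0.4034, 0.1459, 0.0261]), 0.66, 0.111, array([238.6, 131.8])), ('stop', array([0.4645, 0.1449, 0.0202]), 0.95, 0.1048, array([249.2,  48.5]))]
206 109
```

View pics/w5.png

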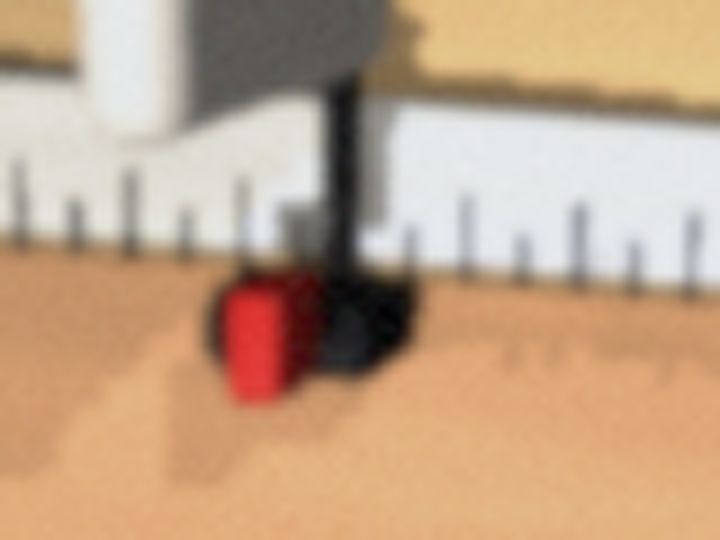

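```bash
sed -i 's/a=np.radians(4.9)/a=np.radians(float((sys.argv+["4.9"])[4]))/' go.py; python3 go.py .36 .125 .15 25; python3 -c "
from h import *
print(get_state()['joint_positions']); P=camera_params('wrist'); print(-np.array(P['R']).T@P['t'])"
```

```text
12.3167 [0.3658 0.073  0.1527] twist [ -2.97  -0.4  -16.01] dp now [ 0.0024 -0.052   0.0055] dp after [ 0.0167 -0.0496  0.0027]
[  8.92537591  -8.6312911  -27.78864001  70.86209572   2.98305987
 179.94338094]
[0.45028638 0.07828982 0.29505642]
```

Emit:
jog_arm(fingers=[1,1,1,1,1,1,1,1], dp=[[0,0,0],[0,0,0],[0,0,0],[0.002,-0.008,0],[0.002,-0.008,0],[0.002,-0.008,0],[0.002,-0.008,0],[0,0,0]], twist=[[-1,-0.1,-5.35],[-1,-0.1,-5.35],[-1,-0.1,-5.35],[0,0,0],[0,0,0],[0,0,0],[0,0,0],[0,0,0]])

```text
t: 12.98
tool_pos: [0.3592, 0.1068, 0.1527]
tcp_rot: [[0.906, 0.424, 0.002], [0.424, -0.906, 0.001], [0.002, 0.0, -1.0]]
ft_force: [-0.1, -0.1, -0.1]
gripper_width: -0.0
grasp_force: 0.0
```

```bash
python3 go.py .4575 .0345 .09;python3 -c "
from h import *
P=camera_params('wrist'); print(-np.array(P['R']).T@P['t'])"; python3 m2.py w6.png
```

```text
12.9833 [0.3592 0.1068 0.1527] twist [-1.000e-02 -1.000e-01  2.018e+01] dp now [0.0583 0.1071 0.0628] dp after [0.0918 0.0804 0.0627]
[0.43537218 0.14167279 0.29539286]
[('pointer', array([0.3977, 0.1388, 0.0269]), 0.91, 0.1045, array([296.8, 132.8])), ('gauge_mark', array([0.3985, 0.1473, 0.0228]), 0.67, 0.1128, array([287.5, 126.4])), ('stop', array([0.467 , 0.147 , 0.0217]), 0.97, 0.1067, array([326.2,  39.4]))]
257 103
```

View pics/w6.png

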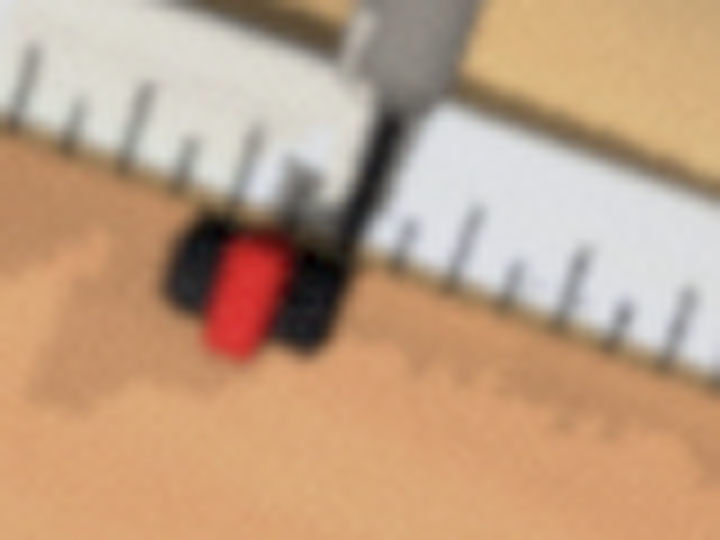

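```bash
cat > px.py <<'E'
from h import *; import sys
P=camera_params("wrist"); y=np.array([-.085,.996,0]); a=list(map(float,sys.argv[1:]))
u0,v0=a[:2]
for i in range(2,len(a),2):
    print(a[i:i+2],[ (z,atz(P,u0+a[i]/9,v0+a[i+1]/9,z).round(4)[:2],round(float(atz(P,u0+a[i]/9,v0+a[i+1]/9,z)@y),4)) for z in(.016,.028,.036)])
E
python3 px.py 257 103 352 250 265 238 232 355 10 130 700 375
```

```text
[352.0, 250.0] [(0.016, array([0.3976, 0.139 ]), 0.1046), (0.028, array([0.3992, 0.1391]), 0.1046), (0.036, array([0.4003, 0.1391]), 0.1045)]
[265.0, 238.0] [(0.016, array([0.3953, 0.1464]), 0.1122), (0.028, array([0.397 , 0.1461]), 0.1118), (0.036, array([0.3982, 0.146 ]), 0.1115)]
[232.0, 355.0] [(0.016, array([0.3845, 0.1449]), 0.1117), (0.028, array([0.3867, 0.1447]), 0.1113), (0.036, array([0.3882, 0.1446]), 0.111)]
[10.0, 130.0] [(0.016, array([0.3944, 0.1704]), 0.1362), (0.028, array([0.3961, 0.1691]), 0.1347), (0.036, array([0.3973, 0.1682]), 0.1338)]
[700.0, 375.0] [(0.016, array([0.4007, 0.1062]), 0.0717), (0.028, array([0.4022, 0.1076]), 0.073), (0.036, array([0.4032, 0.1086]), 0.0739)]
```

Emit:
jog_arm(fingers=[1,1,1,1,1,1,1,1], dp=[[0.0146,0.0268,0],[0.0146,0.0268,0],[0.0146,0.0268,0],[0.0146,0.0268,0],[0,0,0.025],[0,0,0.025],[0,0,0.022],[0,0,0]], twist=[[0,0,0],[0,0,0],[0,0,0],[0,0,0],[0,0,6.5],[0,0,6.5],[0,-0.1,6.5],[0,0,0]])

```text
t: 13.85
tool_pos: [0.4551, 0.0322, 0.0768]
tcp_rot: [[0.996, 0.092, -0.007], [0.092, -0.996, -0.001], [-0.007, 0.0, -1.0]]
ft_force: [-1.2, 1.0, -0.6]
gripper_width: 0.0001
grasp_force: 0.0
```

```bash
python3 go.py .4565 .0348 .0535 5.5
```

```text
13.85 [0.4551 0.0322 0.0768] twist [ 0.01  0.4  -0.21] dp now [ 0.0018 -0.0025  0.0233] dp after [ 0.0016 -0.0025  0.0233]
```

Emit:
jog_arm(fingers=[1,1,1,1,1,1,1], dp=[[0.0015,-0.0025,0.012],[0,0,0.004],[0,0,0.003],[0,0,0.002],[0,0,0.001],[0,0,0.001],[0,0,0]], twist=[[0,0,0],[0,0,0],[0,0,0],[0,0,0],[0,0,0],[0,0,0],[0,0,0]])

```text
t: 14.43
tool_pos: [0.4593, 0.0356, 0.0583]
tcp_rot: [[0.995, 0.097, 0.001], [0.097, -0.995, -0.0], [0.001, 0.0, -1.0]]
ft_force: [-0.4, -0.3, -0.5]
gripper_width: 0.0003
grasp_force: 0.0
```

Emit:
jog_arm(fingers=[1,1,1,1,1,1,1,1], dp=[[-0.002,0,0.002],[0,0,0.002],[0,0,0.001],[0,0,0],[0.004,0,0],[0.004,0,0],[0.004,0,0],[0.004,0,0]], twist=[[0,0,0],[0,0,0],[0,0,0],[0,0,0],[0,0,0],[0,0,0],[0,0,0],[0,0,0]])

```text
t: 15.1
tool_pos: [0.4739, 0.037, 0.0532]
tcp_rot: [[0.995, 0.096, 0.001], [0.096, -0.995, -0.0], [0.001, 0.0, -1.0]]
ft_force: [-0.4, -0.4, 4.1]
gripper_width: 0.0001
grasp_force: 2.0
```

Emit:
jog_arm(fingers=[1,1,1,1,1], dp=[[0.004,0,0],[0.004,0,0],[0.004,0,0],[0.003,0,0],[0,0,0]], twist=[[0,0,0],[0,0,0],[0,0,0],[0,0,0],[0,0,0]])

```text
t: 15.52
tool_pos: [0.489, 0.0386, 0.0529]
tcp_rot: [[0.995, 0.097, 0.001], [0.097, -0.995, 0.0], [0.001, 0.0, -1.0]]
ft_force: [1.7, -0.4, 2.5]
gripper_width: 0.0002
grasp_force: 1.5
```

Emit:
jog_arm(fingers=[1,1,1,1,1,1,1,1], dp=[[0,0,-0.01],[0,0,-0.03],[0,0,-0.03],[0,0,-0.03],[-0.0146,-0.0268,0],[-0.0146,-0.0268,0],[-0.0146,-0.0268,0],[-0.0146,-0.0268,0]], twist=[[0,0,0],[0,0,-6.5],[0,0,-6.5],[0,0,-6.5],[0,0,0],[0,0,0],[0,0,0],[0,0,0]])

```text
t: 16.18
tool_pos: [0.3881, 0.1113, 0.1532]
tcp_rot: [[0.906, 0.422, -0.0], [0.422, -0.906, 0.0], [-0.0, -0.0, -1.0]]
ft_force: [-1.3, 0.5, 0.7]
gripper_width: 0.0001
grasp_force: 0.0
```

Emit:
jog_arm(fingers=[1,1,1,1], dp=[[-0.015,0,0],[-0.015,0,0],[0,0,0],[0,0,0]], twist=[[0,0,0],[0,0,0],[0,0,0],[0,0,0]])

```text
t: 16.52
tool_pos: [0.3621, 0.0982, 0.1533]
tcp_rot: [[0.906, 0.423, 0.001], [0.423, -0.906, 0.0], [0.001, 0.0, -1.0]]
ft_force: [0.7, -0.1, 0.1]
gripper_width: 0.0
grasp_force: 0.0
```

```bash
python3 go.py .4575 .0345 .0665 5.5; python3 m2.py w7.png
```

```text
16.5167 [0.3621 0.0982 0.1533] twist [ 0.   -0.05 19.54] dp now [0.0594 0.0981 0.0869] dp after [0.0889 0.0726 0.0868]
[('pointer', array([0.3989, 0.1449, 0.0289]), 0.77, 0.1104, array([278.6, 127.8])), ('gauge_mark', array([0.4008, 0.1474, 0.0273]), 0.57, 0.1127, array([276.8, 123.8])), ('stop', array([0.467 , 0.1518, 0.022 ]), 0.58, 0.1115, array([308.1,  35.8]))]
239 98
```

View pics/w7.png

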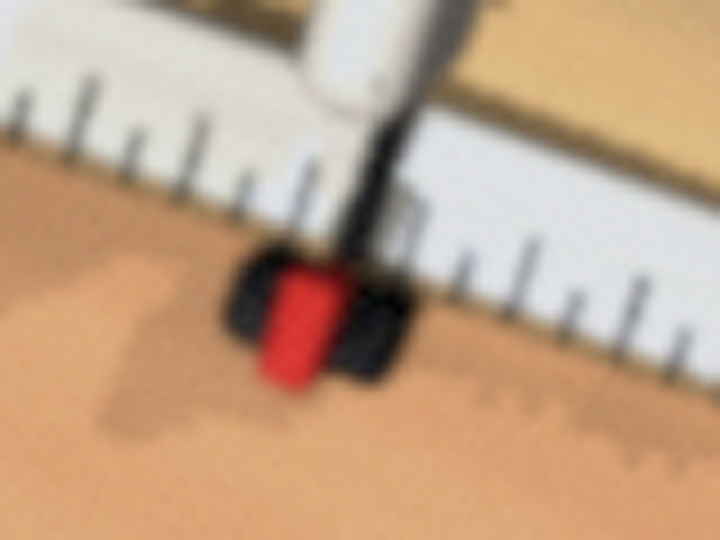

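```bash
python3 px.py 239 98 352 250 385 150 321 270 288 387
```

```text
[352.0, 250.0] [(0.016, array([0.3986, 0.1463]), 0.1119), (0.028, array([0.4004, 0.1458]), 0.1112), (0.036, array([0.4015, 0.1454]), 0.1107)]
[385.0, 150.0] [(0.016, array([0.4077, 0.1471]), 0.1119), (0.028, array([0.4091, 0.1465]), 0.1111), (0.036, array([0.41  , 0.1461]), 0.1107)]
[321.0, 270.0] [(0.016, array([0.3958, 0.1481]), 0.1139), (0.028, array([0.3977, 0.1475]), 0.1131), (0.036, array([0.399 , 0.1471]), 0.1126)]
[288.0, 387.0] [(0.016, array([0.3851, 0.1468]), 0.1135), (0.028, array([0.3874, 0.1462]), 0.1127), (0.036, array([0.389 , 0.1458]), 0.1122)]
```

Emit:
jog_arm(fingers=[1,1,1,1,1,1,1,1], dp=[[0.0178,0.0254,0],[0.0178,0.0254,0],[0.0178,0.0254,0],[0.0178,0.0254,0],[0,0,0.03],[0,0,0.03],[0,0,0.025],[0,0,0]], twist=[[0,0,0],[0,0,0],[0,0,0],[0,0,0],[0,0,6.5],[0,0,6.5],[0,0,6.5],[0,0,0]])

```text
t: 17.38
tool_pos: [0.4671, 0.0356, 0.0628]
tcp_rot: [[0.996, 0.093, -0.009], [0.093, -0.996, -0.001], [-0.009, 0.0, -1.0]]
ft_force: [-1.3, 0.0, 0.4]
gripper_width: -0.0001
grasp_force: 0.0
```

Emit:
jog_arm(fingers=[1,1,1], dp=[[0,0,0],[0,0,0],[0,0,0]], twist=[[0,0,0],[0,0,0],[0,0,0]])

```text
t: 17.63
tool_pos: [0.4714, 0.0364, 0.0698]
tcp_rot: [[0.995, 0.098, 0.003], [0.098, -0.995, -0.0], [0.003, 0.0, -1.0]]
ft_force: [1.2, 0.3, 0.4]
gripper_width: 0.0
grasp_force: 0.0
```

Emit:
jog_arm(fingers=[1,1,1,1,1,1,1,1], dp=[[-0.0015,0,0.008],[0,0,0.003],[0,0,0.002],[0,0,0.0015],[0,0,0.001],[0,0,0.001],[0,0,0],[0,0,0]], twist=[[0,0,0],[0,0,0],[0,0,0],[0,0,0],[0,0,0],[0,0,0],[0,0,0],[0,0,0]])

```text
t: 18.3
tool_pos: [0.4687, 0.0361, 0.0518]
tcp_rot: [[0.995, 0.096, 0.001], [0.096, -0.995, -0.0], [0.001, 0.0, -1.0]]
ft_force: [-1.9, -0.2, 4.5]
gripper_width: -0.0
grasp_force: 2.5
```

Emit:
jog_arm(fingers=[1,1,1,1,1,1,1], dp=[[0.003,0,0],[0.003,0,0],[0.002,0,0],[0.0015,0,0],[0,0,0],[0,0,0],[0,0,0]], twist=[[0,0,0],[0,0,0],[0,0,0],[0,0,0],[0,0,0],[0,0,0],[0,0,0]])

```text
t: 18.88
tool_pos: [0.4786, 0.037, 0.0518]
tcp_rot: [[0.995, 0.096, 0.001], [0.096, -0.995, -0.0], [0.001, 0.0, -1.0]]
ft_force: [0.6, -0.5, 5.6]
gripper_width: 0.0003
grasp_force: 2.5
```

Emit:
jog_arm(fingers=[1,1,1,1,1,1,1,1], dp=[[0,0,-0.006],[0,0,-0.02],[0,0,-0.03],[0,0,-0.03],[0,0,-0.014],[-0.018,-0.026,0],[-0.018,-0.026,0],[-0.018,-0.026,0]], twist=[[0,0,0],[0,0,0],[0,0,-6.5],[0,0,-6.5],[0,0,-6.5],[0,0,0],[0,0,0],[0,0,0]])

```text
t: 19.55
tool_pos: [0.3947, 0.085, 0.1512]
tcp_rot: [[0.907, 0.422, -0.001], [0.422, -0.907, -0.0], [-0.001, -0.0, -1.0]]
ft_force: [-0.8, 1.0, -0.0]
gripper_width: -0.0001
grasp_force: 0.0
```

Emit:
jog_arm(fingers=[1,1,1,1,1], dp=[[-0.018,-0.028,0],[-0.007,-0.006,0],[0,0,0],[0,0,0],[0,0,0]], twist=[[0,0,0],[0,0,0],[0,0,0],[0,0,0],[0,0,0]])

```text
t: 19.97
tool_pos: [0.3597, 0.1049, 0.1514]
tcp_rot: [[0.906, 0.423, 0.001], [0.423, -0.906, -0.0], [0.0, 0.001, -1.0]]
ft_force: [-0.7, -0.4, -0.3]
gripper_width: 0.0002
grasp_force: 0.0
```

```bash
python3 go.py .4700 .0363 .0665 5.5; python3 m2.py w8.png
```

```text
19.9667 [0.3597 0.1049 0.1514] twist [ 0.03 -0.02 19.52] dp now [0.0709 0.1088 0.085 ] dp after [0.1032 0.0788 0.0849]
[('pointer', array([0.3949, 0.1475, 0.0269]), 0.71, 0.1133, array([282.7, 131.2])), ('gauge_mark', array([0.4024, 0.15  , 0.0287]), 0.53, 0.1152, array([283.4, 120.9])), ('stop', array([0.4669, 0.1545, 0.0208]), 0.7, 0.1142, array([314.3,  34.1]))]
243 101
```

View pics/w8.png

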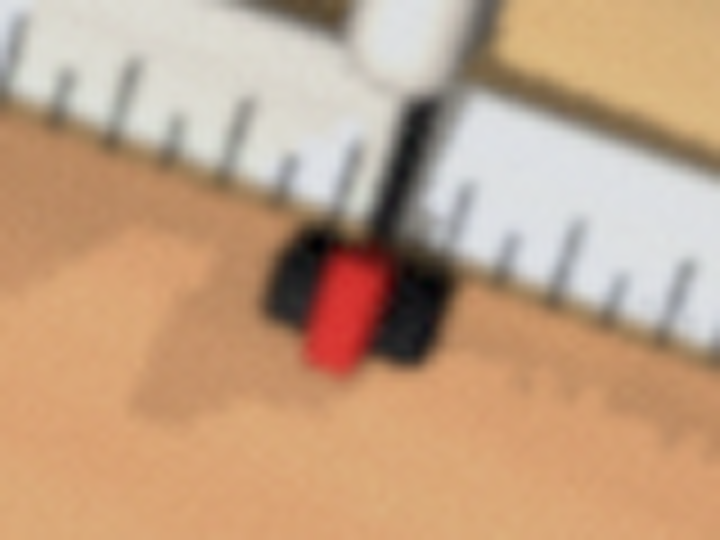

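```bash
python3 px.py 243 101 388 230 412 130 364 250 330 372; cat > seg.py <<'E'
from h import *; import sys
y=np.array([-.09,.9955,0]); x=np.array([.9955,.09,0])
acc=[]
for k in range(3):
    img=capture("wrist").astype(float); P=camera_params("wrist")
    uc,vc=proj(P,[.394,.1465,.028]); H=[]
    # sample a guide-aligned grid at z: rows x', cols y'
    xs=np.arange(-.012,.016,.0005); ys=np.arange(-.014,.014,.0002); c=np.array([.3985,.1465,0])
    def grid(z):
        uv=np.array([[proj(P,c+x*a+y*b+[0,0,z]) for b in ys] for a in xs],np.float32)
        return cv2.remap(img.astype(np.float32),uv[...,0],uv[...,1],cv2.INTER_LINEAR)
    out=[]
    for z in (.028,.036,.044):
        g=grid(z); red=np.clip(g[...,0]-1.0*(g[...,1]+g[...,2])/2-80,0,None)*(g[...,1]<80); out.append(((red*ys).sum()/red.sum()*1e3).round(2))
    g=grid(.028).mean(-1); prof=[]
    for a in (.005,.0065,.008,.0095):
        i=np.argmin(abs(xs-a)); w=np.clip(75-g[i],0,None); prof.append((a,((w*ys).sum()/max(w.sum(),1e-9)*1e3).round(2)))
    print("red",out,"ptr",prof, "cam",(-np.array(P["R"]).T@P["t"]).round(3))
E
python3 seg.py
```

```text
[388.0, 230.0] [(0.016, array([0.3974, 0.1467]), 0.1123), (0.028, array([0.3991, 0.1464]), 0.1119), (0.036, array([0.4002, 0.1462]), 0.1116)]
[412.0, 130.0] [(0.016, array([0.4062, 0.1482]), 0.1131), (0.028, array([0.4075, 0.1478]), 0.1126), (0.036, array([0.4083, 0.1476]), 0.1123)]
[364.0, 250.0] [(0.016, array([0.3949, 0.1479]), 0.1137), (0.028, array([0.3967, 0.1475]), 0.1132), (0.036, array([0.3979, 0.1473]), 0.1129)]
[330.0, 372.0] [(0.016, array([0.3838, 0.1464]), 0.1132), (0.028, array([0.3861, 0.1461]), 0.1127), (0.036, array([0.3876, 0.1459]), 0.1124)]
red [np.float64(1.81), np.float64(1.45), np.float64(1.08)] ptr [(0.005, np.float64(0.9)), (0.0065, np.float64(0.89)), (0.008, np.float64(0.86)), (0.0095, np.float64(0.91))] cam [0.436 0.14  0.294]
red [np.float64(1.8), np.float64(1.44), np.float64(1.08)] ptr [(0.005, np.float64(0.92)), (0.0065, np.float64(0.96)), (0.008, np.float64(0.96)), (0.0095, np.float64(0.95))] cam [0.436 0.14  0.294]
red [np.float64(1.83), np.float64(1.47), np.float64(1.11)] ptr [(0.005, np.float64(0.96)), (0.0065, np.float64(0.99)), (0.008, np.float64(0.96)), (0.0095, np.float64(0.98))] cam [0.436 0.14  0.294]
```

Emit:
jog_arm(fingers=[1,1,1,1,1], dp=[[0,0.025,0],[0,0.025,0],[0,0.015,0],[0,0,0],[0,0,0]], twist=[[0,0,0],[0,0,0],[0,0,0],[0,0,0],[0,0,0]])

```text
t: 20.73
tool_pos: [0.3866, 0.0457, 0.1512]
tcp_rot: [[0.907, 0.421, -0.0], [0.421, -0.907, 0.0], [-0.0, -0.0, -1.0]]
ft_force: [-0.4, 0.1, -0.3]
gripper_width: -0.0003
grasp_force: 0.0
```

```bash
sed -i 's/-80,0,None/-130,0,None/' seg.py; python3 seg.py
```

```text
red [np.float64(3.01), np.float64(0.78), np.float64(-1.45)] ptr [(0.005, np.float64(1.22)), (0.0065, np.float64(1.13)), (0.008, np.float64(1.13)), (0.0095, np.float64(1.09))] cam [0.463 0.081 0.294]
red [np.float64(2.84), np.float64(0.62), np.float64(-1.59)] ptr [(0.005, np.float64(0.96)), (0.0065, np.float64(1.03)), (0.008, np.float64(0.92)), (0.0095, np.float64(0.96))] cam [0.463 0.081 0.294]
red [np.float64(2.72), np.float64(0.52), np.float64(-1.68)] ptr [(0.005, np.float64(0.8)), (0.0065, np.float64(0.87)), (0.008, np.float64(0.88)), (0.0095, np.float64(0.78))] cam [0.463 0.082 0.294]
```

Emit:
jog_arm(fingers=[1,1,1,1,1,1,1,1], dp=[[0,-0.025,0],[0,-0.025,0],[0,-0.025,0],[0,-0.025,0],[0,-0.015,0],[0,0,0],[0,0,0],[0,0,0]], twist=[[0,0,0],[0,0,0],[0,0,0],[0,0,0],[0,0,0],[0,0,0],[0,0,0],[0,0,0]])

```text
t: 21.55
tool_pos: [0.3377, 0.1504, 0.1514]
tcp_rot: [[0.906, 0.424, 0.0], [0.424, -0.906, -0.0], [0.0, 0.001, -1.0]]
ft_force: [-0.2, -0.3, 0.4]
gripper_width: -0.0001
grasp_force: 0.0
```

```bash
python3 seg.py; python3 go.py .4700 .0363 .0665 5.5
```

```text
red [np.float64(1.01), np.float64(2.1), np.float64(3.2)] ptr [(0.005, np.float64(0.0)), (0.0065, np.float64(1.05)), (0.008, np.float64(1.0)), (0.0095, np.float64(0.8))] cam [0.414 0.185 0.294]
red [np.float64(1.27), np.float64(2.34), np.float64(3.4)] ptr [(0.005, np.float64(0.0)), (0.0065, np.float64(0.0)), (0.008, np.float64(0.8)), (0.0095, np.float64(1.0))] cam [0.414 0.185 0.294]
red [np.float64(1.25), np.float64(2.32), np.float64(3.39)] ptr [(0.005, np.float64(0.0)), (0.0065, np.float64(0.0)), (0.008, np.float64(0.0)), (0.0095, np.float64(1.16))] cam [0.415 0.185 0.294]
21.7 [0.3381 0.1499 0.1514] twist [ 0.02 -0.   19.47] dp now [0.0716 0.1586 0.0849] dp after [0.1204 0.1257 0.0849]
```

Emit:
jog_arm(fingers=[1,1,1,1,1,1,1,1], dp=[[0.0143,0.0317,0],[0.0143,0.0317,0],[0.0143,0.0317,0],[0.0143,0.0317,0],[0.0143,0.0317,0],[0,0,0.03],[0,0,0.03],[0,0,0.02]], twist=[[0,0,0],[0,0,0],[0,0,0],[0,0,0],[0,0,0],[0,0,6.5],[0,0,6.5],[0,0,6.4]])

```text
t: 22.37
tool_pos: [0.4694, 0.0353, 0.069]
tcp_rot: [[0.996, 0.089, -0.002], [0.089, -0.996, -0.0], [-0.002, 0.0, -1.0]]
ft_force: [-0.0, 0.5, -0.1]
gripper_width: -0.0002
grasp_force: 0.0
```

Emit:
jog_arm(fingers=[1,1,1,1,1], dp=[[0,0,0],[0,0,0],[0,0,0],[0,0,0],[0,0,0]], twist=[[0,0,0],[0,0,0],[0,0,0],[0,0,0],[0,0,0]])

```text
t: 22.78
tool_pos: [0.4708, 0.0371, 0.0731]
tcp_rot: [[0.995, 0.1, 0.003], [0.1, -0.995, -0.0], [0.003, 0.0, -1.0]]
ft_force: [0.4, -0.3, -0.2]
gripper_width: 0.0004
grasp_force: 0.0
```

Down 20 mm (z 0.053), roll 4.6 mm, lift.

Emit:
jog_arm(fingers=[1,1,1,1,1,1,1,1], dp=[[0,0,0.01],[0,0,0.004],[0,0,0.002],[0,0,0.002],[0,0,0.001],[0,0,0.001],[0,0,0],[0,0,0]], twist=[[0,0,0],[0,0,0],[0,0,0],[0,0,0],[0,0,0],[0,0,0],[0,0,0],[0,0,0]])

```text
t: 23.45
tool_pos: [0.47, 0.037, 0.0518]
tcp_rot: [[0.995, 0.098, 0.001], [0.098, -0.995, -0.0], [0.001, 0.0, -1.0]]
ft_force: [-1.2, -0.5, 5.2]
gripper_width: -0.0002
grasp_force: 2.5
```

Emit:
jog_arm(fingers=[1,1,1,1,1], dp=[[0.002,0,0],[0.0015,0,0],[0.0011,0,0],[0,0,0],[0,0,0]], twist=[[0,0,0],[0,0,0],[0,0,0],[0,0,0],[0,0,0]])

```text
t: 23.87
tool_pos: [0.4748, 0.0375, 0.0517]
tcp_rot: [[0.995, 0.098, 0.001], [0.098, -0.995, -0.0], [0.001, 0.0, -1.0]]
ft_force: [0.0, -0.5, 5.1]
gripper_width: 0.0003
grasp_force: 2.5
```

Emit:
jog_arm(fingers=[1,1,1,1,1,1,1,1], dp=[[0,0,-0.006],[0,0,-0.02],[0,0,-0.03],[0,0,-0.03],[0,0,-0.014],[-0.018,-0.026,0],[-0.018,-0.026,0],[-0.018,-0.026,0]], twist=[[0,0,0],[0,0,0],[0,0,-6.5],[0,0,-6.5],[0,0,-6.5],[0,0,0],[0,0,0],[0,0,0]])

```text
t: 24.53
tool_pos: [0.3913, 0.0853, 0.1515]
tcp_rot: [[0.906, 0.424, -0.0], [0.424, -0.906, -0.0], [-0.0, -0.0, -1.0]]
ft_force: [0.3, 1.1, -0.1]
gripper_width: 0.0001
grasp_force: 0.0
```

Emit:
jog_arm(fingers=[1,1,1,1,1,1,1], dp=[[-0.018,-0.028,0],[0,0,0],[0,0,0],[0,0,0],[0,0,0],[0,0,0],[0,0,0]], twist=[[0,0,0],[0,0,0],[0,0,0],[0,0,0],[0,0,0],[0,0,0],[0,0,0]])

```text
t: 25.12
tool_pos: [0.3647, 0.1024, 0.1512]
tcp_rot: [[0.906, 0.424, -0.0], [0.424, -0.906, -0.0], [-0.001, 0.0, -1.0]]
ft_force: [-0.9, -0.3, -0.4]
gripper_width: -0.0001
grasp_force: 0.0
```

```bash
sed -i 's/(.028,.036,.044)/(.028,.0316,.036)/' seg.py; python3 seg.py; python3 m2.py w9.png; python3 go.py .4700 .0363 .0665 5.5
```

```text
red [np.float64(1.85), np.float64(1.65), np.float64(1.41)] ptr [(0.005, np.float64(1.63)), (0.0065, np.float64(1.71)), (0.008, np.float64(1.69)), (0.0095, np.float64(1.68))] cam [0.441 0.138 0.294]
red [np.float64(1.85), np.float64(1.65), np.float64(1.42)] ptr [(0.005, np.float64(1.68)), (0.0065, np.float64(1.76)), (0.008, np.float64(1.76)), (0.0095, np.float64(1.71))] cam [0.441 0.138 0.294]
red [np.float64(1.86), np.float64(1.66), np.float64(1.42)] ptr [(0.005, np.float64(1.7)), (0.0065, np.float64(1.77)), (0.008, np.float64(1.84)), (0.0095, np.float64(1.76))] cam [0.441 0.138 0.294]
[('pointer', array([0.3964, 0.1445, 0.0267]), 0.69, 0.1102, array([282.3, 135. ])), ('gauge_mark', array([0.3992, 0.1485, 0.0237]), 0.76, 0.114, array([279.4, 128.9])), ('stop', array([0.466 , 0.155 , 0.0223]), 0.93, 0.1147, array([308.2,  39.4]))]
242 105
25.4667 [0.3641 0.1028 0.1513] twist [2.000e-02 1.000e-02 1.962e+01] dp now [0.0677 0.1051 0.0848] dp after [0.099  0.0763 0.0848]
```

View pics/w9.png

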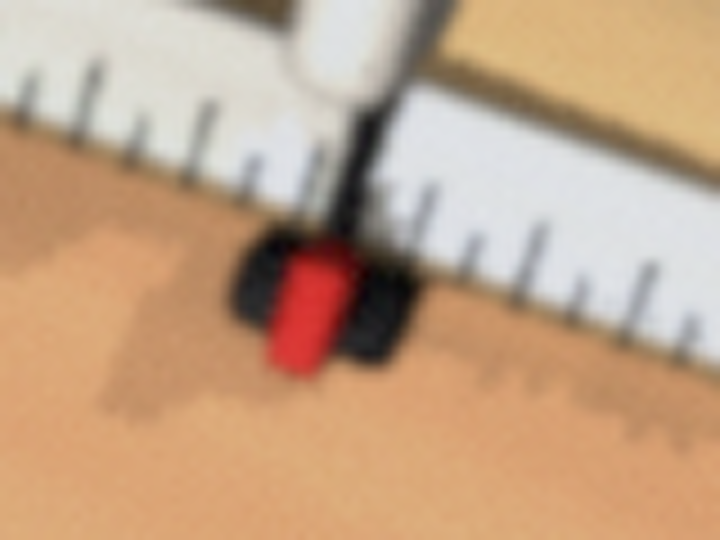

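The picture shows the pointer (crop about 345,215) in line with the red fin (327,250 to 293,375), and segmentation puts the offset at about 0.1 mm. The hand is clear.

```bash
python3 -c "
from rig import *
print(finish_job())"
```

```text
the job is handed in; nothing more can be done
None
```

I rolled the thumbwheel in five light strokes until the black pointer stood at the red gauge mark, about 0.1 mm off by my last camera measurement, took the hand clear and handed the job in at about 25.5 s; no verdict was shown.

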